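# Clear up after a knocked-over pot at the window desk

## Task

A pot was knocked over at the plant desk. With the hand brush, not the fingers, sweep every terracotta fragment off the potting board into its debris trough and put the brush back bristles down on its cork pad, lined up with it; also stand every tipped square bottle upright, cap up, in the white lane tray among the round brown-glass bottle and the cactus. Leave those two neighbours standing where they are.

Things in the scene. Friction and masses are not known exactly. Their poses are not given: they have to be found in the camera images.
- lane: the long shallow white tray that is the bottles' lane, fixed, running from side to side behind the lying bottles: outside 100 mm (own x, away from the robot) x 600 mm (own y, the length of the lane); inside 80 x 580 mm; cork-coloured floor 8 mm above the desk, rim 18 mm above the desk. Origin: centre of its underside, on the desk; z up
- bottle_green: green plastic bottle, white cap: square body 46 x 46 mm, 108 mm long, then a neck and a round cap 28 mm wide, 146 mm in all; about 250 g. Starts lying on a flat side on the desk, cap roughly to the robot's left (+y); may be absent. Origin: centre of its base face (23 mm above the desk when lying); own x runs along its axis from base to cap; y, z across the flats
- bottle_orange: orange plastic bottle, black cap: square body 46 x 46 mm, 108 mm long, then a neck and a round cap 28 mm wide, 146 mm in all; about 250 g. Starts lying on a flat side on the desk, cap roughly to the robot's left (+y); may be absent. Origin: centre of its base face (23 mm above the desk when lying); own x runs along its axis from base to cap; y, z across the flats
- bottle_blue: blue plastic bottle, white cap: square body 46 x 46 mm, 108 mm long, then a neck and a round cap 28 mm wide, 146 mm in all; about 250 g. Starts lying on a flat side on the desk, cap roughly to the robot's left (+y); may be absent. Origin: centre of its base face (23 mm above the desk when lying); own x runs along its axis from base to cap; y, z across the flats
- tonic: an upright round brown (amber) glass bottle with a paper label and black cap, 56 mm in diameter, 170 mm tall, 0.5 kg, already standing in the lane: a neighbour that stays as it is. Origin: centre of its underside; z up
- cactus: a small green cactus in a white ceramic pot, pot 64 mm in diameter at the rim and 58 mm tall, 120 mm tall in all, 0.45 kg, already standing in the lane: a neighbour that stays as it is. Origin: centre of its underside; z up
- station: the potting board, fixed, on the robot's right: a raised grey deck, top 36 mm above the desk, 160 mm wide inside (own x) and from y = -100 to +130 mm long (own y), with dark fences 20 mm high along both sides and the +y end, and a green debris trough joined to its open -y edge. Origin: on the desk under the deck, midway between the side fences; z up
- trough (a point): the centre of the floor of the debris trough, 4 mm above the desk and 151 mm along -y from the board's origin; axes as the board's. Inside the trough is 164 mm (x) x 102 mm (y); its three green walls rise 50 mm above the desk, the fourth side is the edge of the deck, 36 mm high
- pad: the cork pad where the brush lives, fixed on the desk: 130 mm (own x) x 70 mm (own y) x 6 mm thick. Origin: centre of its underside; z up
- brush: a hand brush, standing bristles down on the cork pad, 180 g: straw bristles, a stiff block 92 mm (own x) x 48 mm (own y) x 20 mm tall, a blue back 96 x 52 x 12 mm above them, and on it a blue ridge to hold, 70 mm (x) x 24 mm (y), from 32 to 66 mm above the bristle tips. Origin: centre of the underside of the bristles; z up
- shard0: a chunky terracotta fragment of a broken pot's rim, about 50 x 25 mm seen from above, 24 mm tall, 40 g, lying on the deck of the potting board at the start; it may be absent. Origin: about the middle of its underside
- shard1: a chunky terracotta fragment of a broken pot's rim, about 50 x 25 mm seen from above, 24 mm tall, 40 g, lying on the deck of the potting board at the start; it may be absent. Origin: about the middle of its underside
- shard2: a chunky terracotta fragment of a broken pot's rim, about 50 x 25 mm seen from above, 24 mm tall, 40 g, lying on the deck of the potting board at the start; it may be absent. Origin: about the middle of its underside
- shard3: a chunky terracotta fragment of a broken pot's rim, about 50 x 25 mm seen from above, 24 mm tall, 40 g, lying on the deck of the potting board at the start; it may be absent. Origin: about the middle of its underside

How it is judged:
On the way, in this order (a step that is already met when the one before it is completed fails the run):
1. the brush is picked up off its pad (z of brush in the frame of pad above 0.025 m), for 0.1 s.
2. every fragment is in the debris trough (x of shard0 in the frame of trough between -0.085 and 0.085 m and y of shard0 in the frame of trough between -0.055 and 0.057 m and z of shard0 in the frame of trough between -0.01 and 0.045 m and (y of shard0 in the frame of trough below 0.045 m or z of shard0 in the frame of trough below 0.027 m) and x of shard1 in the frame of trough between -0.085 and 0.085 m and y of shard1 in the frame of trough between -0.055 and 0.057 m and z of shard1 in the frame of trough between -0.01 and 0.045 m and (y of shard1 in the frame of trough below 0.045 m or z of shard1 in the frame of trough below 0.027 m) and x of shard2 in the frame of trough between -0.085 and 0.085 m and y of shard2 in the frame of trough between -0.055 and 0.057 m and z of shard2 in the frame of trough between -0.01 and 0.045 m and (y of shard2 in the frame of trough below 0.045 m or z of shard2 in the frame of trough below 0.027 m) and x of shard3 in the frame of trough between -0.085 and 0.085 m and y of shard3 in the frame of trough between -0.055 and 0.057 m and z of shard3 in the frame of trough between -0.01 and 0.045 m and (y of shard3 in the frame of trough below 0.045 m or z of shard3 in the frame of trough below 0.027 m)), for 0.2 s.
3. the brush is back on its pad, let go (x of brush in the frame of pad between -0.025 and 0.025 m and y of brush in the frame of pad between -0.018 and 0.018 m and z of brush in the frame of pad between -0.01 and 0.014 m and angle between brush's own z axis and vertical below 0.12 rad and angle between the x axis of brush and the x axis of pad, either way round below 0.25 rad and contact force between the fingers and brush below 0.1 N), for 0.2 s.
At the end, for the whole second after the job is handed in: all fragments in the trough; brush bristles down on its pad (25 mm lengthwise, 18 mm sideways, 0.25 rad); every tipped bottle upright (0.1 rad), at rest on the lane floor, base within 25 mm of its centre line and 270 mm of its middle; glass bottle and cactus standing in the lane (all of step 2 and x of brush in the frame of pad between -0.025 and 0.025 m and y of brush in the frame of pad between -0.018 and 0.018 m and z of brush in the frame of pad between -0.01 and 0.014 m and angle between brush's own z axis and vertical below 0.12 rad and angle between the x axis of brush and the x axis of pad, either way round below 0.25 rad and x of bottle_green in the frame of lane between -0.025 and 0.025 m and y of bottle_green in the frame of lane between -0.27 and 0.27 m and z of bottle_green in the frame of lane between -0.01 and 0.018 m and angle between each of bottle_green, bottle_orange, bottle_blue's own x axis and vertical below 0.1 rad and linear speed of each of bottle_green, bottle_orange, bottle_blue, brush below 0.02 m/s and x of bottle_orange in the frame of lane between -0.025 and 0.025 m and y of bottle_orange in the frame of lane between -0.27 and 0.27 m and z of bottle_orange in the frame of lane between -0.01 and 0.018 m and x of bottle_blue in the frame of lane between -0.025 and 0.025 m and y of bottle_blue in the frame of lane between -0.27 and 0.27 m and z of bottle_blue in the frame of lane between -0.01 and 0.018 m and x of tonic in the frame of lane between -0.03 and 0.03 m and y of tonic in the frame of lane between -0.27 and 0.27 m and angle between each of tonic, cactus's own z axis and vertical below 0.1 rad and x of cactus in the frame of lane between -0.03 and 0.03 m and y of cactus in the frame of lane between -0.27 and 0.27 m); the robot touches nothing.
It fails at once if a fragment is pushed with the fingers or hand instead of the brush (contact force between any of the fingers, the arm and shard0 above 1 N or contact force between any of the fingers, the arm and shard1 above 1 N or contact force between any of the fingers, the arm and shard2 above 1 N or contact force between any of the fingers, the arm and shard3 above 1 N).
It fails at once if a neighbour in the lane is knocked over or shoved more than 5 cm (angle between any of tonic, cactus's own z axis and vertical above 0.6 rad or distance of any of tonic, cactus from where it was at the start of the episode above 0.05 m).
Of bottle_green, bottle_orange, bottle_blue only 2 to 3 are there at a start; the rules pass over those that are not, and their reading is None.
Of shard0, shard1, shard2, shard3 only 3 to 4 are there at a start; the rules pass over those that are not, and their reading is None.
At some moment in a run one of brush, shard2, shard3 may be knocked a few centimetres aside while the robot is not near it.
It also fails if it takes over 210 s, if anything falls off the work surface, if the arm or the gripper's body presses on something with over 40 N, if the wrist force passes 120 N, or if a joint passes its speed limit or range.

## Robot

A 6-joint arm with a two-finger parallel gripper is mounted at the origin on the work surface. World frame = base frame: x ahead of the robot, y to its left, z up, the work surface at z = 0. Lengths are in m, angles in rad, forces in N, time in s.
With the tool pointing down it reaches from about 0.3 to 0.775 m from the base axis. Payload 14.6 kg.
Tool frame: the origin (TCP) lies between the finger pads; the fingertips stand 8 mm ahead of it and the grasp point (between the pads) lies 11 mm behind it; z points along the fingers, y is the line along which they close (so a half turn about z gives the same grasp; the last joint's range is limited). The gripper opens to 85 mm and grips with 20 to 120 N. Pads are 22 mm wide; open, the fingers measure 114 mm over their backs; the gripper's body (76 mm by 85 mm) begins 54 mm behind the grasp point. The pads swing forward as they close: fully open they stand 13 mm farther back than shut.
Start: joints at [1.083, 0.3, 1.521, -0, 1.321, -0.067], TCP at [0.225, 0.502, 0.239] pointing down, gripper open.
Joint ranges: [-3.03, 3.03], [-0.79, 2.21], [0.23, 2.52], [-1.04, 4.18], [0, 3.07], [-2.55, 2.55]. Speed limits (rad/s): [2.22, 2.22, 2.57, 3.14, 3.14, 3.14].

## Interface

Orientations are given as a unit quaternion [w, x, y, z].
In Python, from workcell import r gives the robot as it stands. Calls block until the motion is done:
- r.reach(position, orientation): joint-space move of the TCP to a pose.
- r.move_l(position, orientation=None, speed=0.15, threshold=None): straight line of the TCP; orientation=None keeps the orientation; speed is the mean speed in m/s. With threshold (N) it stops when the force on the tool has changed by that much, and returns True; else False.
- r.move_j(angles): joint-space move.
- r.move_gripper(opening, strength=None): opening from 0.0 (shut) to 1.0 (fully open); strength is the grip in N (None keeps the last); returns when the fingers have stopped.
- r.dwell(seconds).
- r.solve_ik(position, orientation): joint angles nearest the present ones, or None.
- r.get_obs(): the state.
- r.read_camera(name): name is "side" or "top"; returns the picture (384x512x3 uint8, red, green, blue); there is no depth.
- r.calibration(name): a dict with "camera_matrix" (3x3 intrinsics, pixels), "R" (3x3) and "t" (3): a world point X has camera coordinates R X + t. Camera axes: x right, y down, z forward; pixel columns grow to the right and rows downward; lengths in m; the calibration is good to about 2 mm. A picture is of the moment at which its call begins. calibration takes no time and is no camera call.
A pose or a line that the arm cannot do raises r.Unreachable and nothing moves.
- r.finish_job(): hands the job in; it is judged then, once.
The state is a dict: "t": time; "joint_pos": joint angles; "qd": joint speeds; "effort": joint torques, N m; "position": TCP position; "eef_rot": TCP orientation; "ft_force": force on the tool from outside, world axes, zero at the start; "ft_torque": the same for the moment, N m; "finger_gap": opening from 0.0 (shut) to 1.0 (fully open); "finger_force": force on a finger pad.
Only numpy, scipy, OpenCV 4.12 (cv2) and the standard library are available. Lean on these libraries where they do the work, as an engineer would, in place of code of your own. Each camera call takes 0.05 s, during which the arm holds its last target. There are 200 camera calls.

## Working session

There is one attempt and no reset: what is moved stays moved. The work goes in short steps, each a Python script; the robot and the scene stay as the last script left them, time stands still between calls to the robot, and variables do not carry over. Pictures are saved under pics/ and viewed, at most 14 in all, crops included, and the job is handed in when it is done.

```bash
mkdir -p pics; ls
python3 - <<'E'
from workcell import r
import cv2,numpy as np
for n in("top","side"):
    cv2.imwrite(f"pics/{n}0.png",cv2.resize(r.read_camera(n)[:,:,::-1],(800,600),interpolation=cv2.INTER_CUBIC))
    c=r.calibration(n);print(n,np.round(c["camera_matrix"],1).tolist(),np.round(c["R"],3).tolist(),np.round(c["t"],3))
o=r.get_obs();print(o["t"],o["position"],o["eef_rot"])
E
```

```text
pics
top [[475.0, 0.0, 255.2], [0.0, 475.0, 198.6], [0.0, 0.0, 1.0]] [[0.001, -1.0, 0.016], [-0.99, -0.004, -0.141], [0.141, -0.016, -0.99]] [-0.072  0.526  1.044]
side [[349.6, 0.0, 254.0], [0.0, 349.6, 191.4], [0.0, 0.0, 1.0]] [[0.913, -0.409, 0.014], [-0.239, -0.561, -0.793], [0.332, 0.72, -0.609]] [-0.495  0.118  0.821]
0.1 [0.22457923 0.5018581  0.23876316] [-1.37057897e-04  2.08845822e-01  9.77948444e-01 -4.94128773e-04]
```

View pics/top0.png

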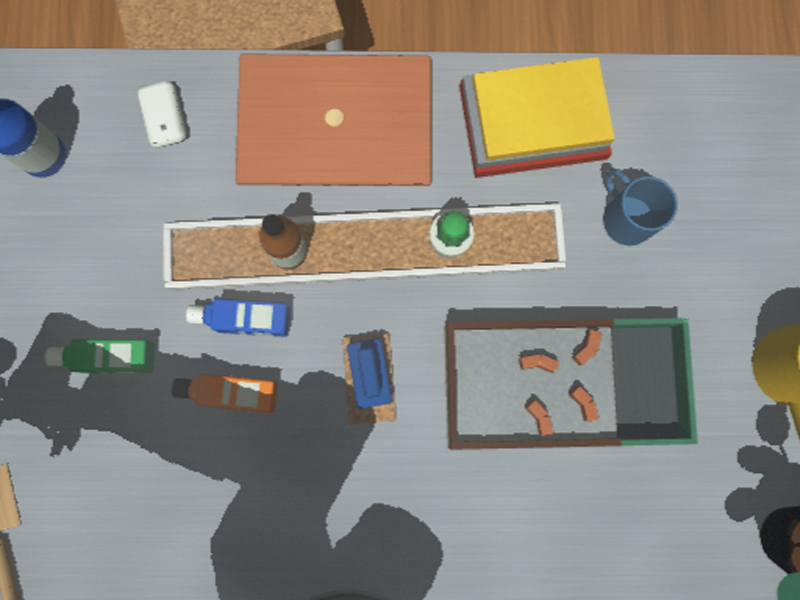

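View pics/side0.png

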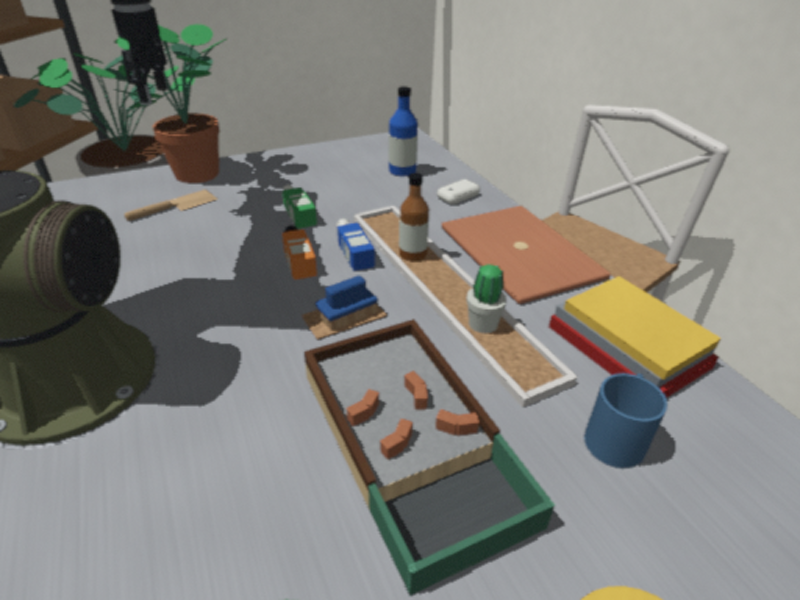

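```bash
cat > h.py <<'E'
import numpy as np, cv2
from workcell import r
from scipy.spatial.transform import Rotation as Rot
def px(name,u,v,z,s=1.5625):
    """pixel in 800x600 view -> world point at height z"""
    c=r.calibration(name);R=np.array(c["R"]);t=np.array(c["t"])
    d=R.T@np.linalg.solve(c["camera_matrix"],[(u+.5)/s-.5,(v+.5)/s-.5,1]);o=-R.T@t
    return o+d*(z-o[2])/d[2]
def quat(zt,yt):
    zt=np.array(zt,float);zt/=np.linalg.norm(zt);yt=np.array(yt,float);yt-=zt*(yt@zt);yt/=np.linalg.norm(yt)
    return Rot.from_matrix(np.c_[np.cross(yt,zt),yt,zt]).as_quat()[[3,0,1,2]]
def shot(name,f,box=None):
    im=r.read_camera(name)[:,:,::-1]
    im=cv2.resize(im,(800,600),interpolation=cv2.INTER_CUBIC)
    if box:
        x0,y0,x1,y1=box;im=im[y0:y1,x0:x1];k=min(800/(x1-x0),600/(y1-y0));im=cv2.resize(im,None,fx=k,fy=k,interpolation=cv2.INTER_CUBIC)
        print("scale",k)
    cv2.imwrite("pics/"+f,im)
E
python3 - <<'E'
from h import *
P=dict(lane=(.018,[(163,223),(560,203),(565,267),(165,287)]),pad=(.006,[(343,337),(389,331),(397,419),(349,422)]),
ridge=(.066,[(358,343),(380,340),(389,402),(366,406)]),stn=(.056,[(446,323),(450,447)]),trough=(.05,[(688,319),(695,442)]),
shards=(.06,[(539,361),(588,347),(540,415),(585,402)]),
tonic=(.17,[(272,225)]),cactus=(.058,[(452,234)]),
blue=(.046,[(286,299),(286,334),(221,334),(221,298)]),green=(.046,[(145,339),(146,371),(75,373),(75,340)]),orange=(.046,[(274,376),(274,410),(205,407),(205,374)]))
for k,(z,l) in P.items():
    Q=np.array([px("top",*p,z)[:2] for p in l]);print(k,Q.mean(0).round(3),Q.round(3).tolist())
E
```

```text
lane [ 0.629 -0.019] [[0.661, 0.284], [0.696, -0.316], [0.596, -0.321], [0.563, 0.276]]
pad [ 0.432 -0.028] [[0.491, 0.012], [0.5, -0.056], [0.37, -0.069], [0.365, 0.002]]
ridge [ 0.434 -0.034] [[0.476, -0.013], [0.48, -0.044], [0.394, -0.057], [0.388, -0.025]]
stn [ 0.419 -0.14 ] [[0.506, -0.138], [0.331, -0.142]]
trough [ 0.426 -0.49 ] [[0.514, -0.489], [0.338, -0.49]]
shards [ 0.423 -0.303] [[0.452, -0.269], [0.472, -0.34], [0.376, -0.269], [0.394, -0.333]]
tonic [0.619 0.096] [[0.619, 0.096]]
cactus [ 0.636 -0.147] [[0.636, -0.147]]
blue [0.516 0.139] [[0.542, 0.093], [0.491, 0.092], [0.49, 0.185], [0.543, 0.187]]
green [0.459 0.341] [[0.483, 0.293], [0.437, 0.289], [0.434, 0.389], [0.481, 0.392]]
orange [0.408 0.156] [[0.43, 0.107], [0.382, 0.106], [0.386, 0.204], [0.433, 0.205]]
```

Run:
```python
from h import *
shot("top","crop1.png",(40,290,440,440)); shot("top","crop2.png",(430,290,710,460))
```

```text
scale 2.0
scale 2.857142857142857
```

View pics/crop1.png

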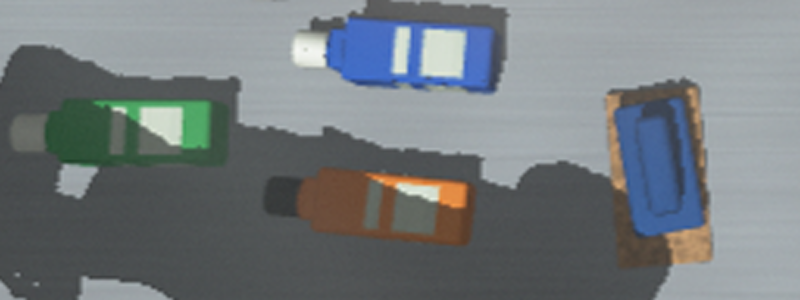

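View pics/crop2.png

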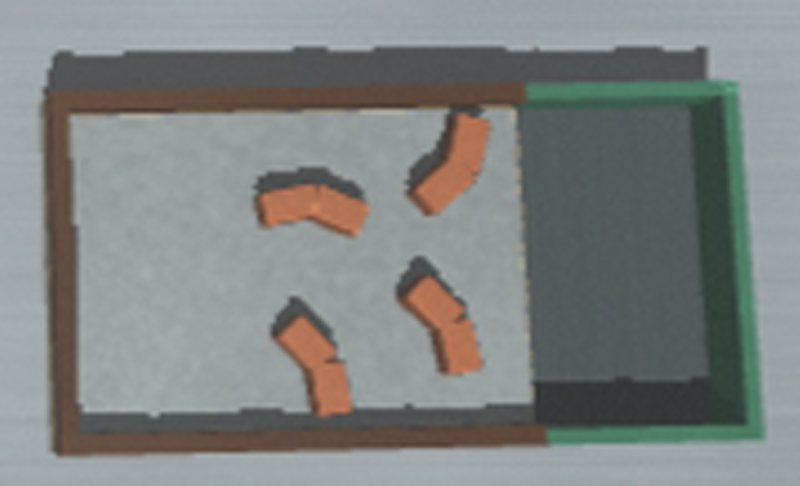

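Run:
```python
from h import *
def go(l,z,o,s): return np.array([px("top",o[0]+(u+.5)/s-.5,o[1]+(v+.5)/s-.5,z)[:2] for u,v in l])
a=((40,290),2); b=((430,290),2.857)
def rep(k,Q,e):
    d=Q[e[0]]-Q[e[1]]; print(k,Q.mean(0).round(4),"yaw",np.degrees(np.arctan2(d[1],d[0])).round(1),Q.round(3).tolist())
rep("pad",go([(607,93),(698,82),(713,262),(617,268)],.006,*a),(1,2))
rep("back",go([(614,107),(687,96),(705,227),(632,238)],.038,*a),(1,2))
rep("ridge",go([(637,108),(665,101),(685,207),(658,215)],.072,*a),(1,2))
rep("fence in",go([(68,112),(525,103),(547,427),(78,432)],.056,*b),(0,1))
rep("out",go([(45,95),(57,453)],.056,*b),(0,1))
rep("trough",go([(738,82),(765,438)],.05,*b),(0,1))
rep("edge",go([(517,106),(533,400)],.036,*b),(0,1))
rep("shards",go([(315,205),(460,160),(320,365),(445,325)],.06,*b),(0,1))
rep("blue",go([(350,20),(495,26),(493,88),(345,80)],.046,*a),(0,1))
rep("green",go([(62,100),(212,100),(212,163),(62,163)],.046,*a),(0,1))
rep("orange",go([(318,168),(470,180),(468,243),(315,234)],.046,*a),(0,1))
print("base b,g,o",go([(497,58)],.023,*a),go([(227,132)],.023,*a),go([(474,212)],.023,*a))
print("cap",go([(311,50)],.037,*a),go([(27,133)],.037,*a),go([(283,197)],.037,*a))
```

```text
pad [ 0.4307 -0.0272] yaw 4.9 [[0.492, 0.012], [0.5, -0.056], [0.367, -0.068], [0.363, 0.003]]
back [ 0.4354 -0.0285] yaw 8.0 [[0.478, 0.005], [0.487, -0.048], [0.392, -0.061], [0.384, -0.009]]
ridge [ 0.4398 -0.0305] yaw 11.0 [[0.474, -0.013], [0.479, -0.033], [0.405, -0.047], [0.4, -0.029]]
fence in [ 0.4208 -0.2656] yaw 91.3 [[0.498, -0.149], [0.503, -0.379], [0.342, -0.383], [0.34, -0.152]]
out [ 0.418  -0.1394] yaw 1.5 [[0.506, -0.137], [0.33, -0.142]]
trough [ 0.426  -0.4914] yaw 1.2 [[0.515, -0.489], [0.337, -0.493]]
edge [ 0.4296 -0.3817] yaw 0.9 [[0.504, -0.381], [0.355, -0.383]]
shards [ 0.4224 -0.3047] yaw 107.2 [[0.451, -0.271], [0.474, -0.344], [0.373, -0.271], [0.392, -0.333]]
blue [0.5159 0.1438] yaw 87.8 [[0.54, 0.195], [0.536, 0.091], [0.491, 0.091], [0.496, 0.197]]
green [0.4591 0.3438] yaw 90.2 [[0.481, 0.398], [0.482, 0.292], [0.437, 0.289], [0.436, 0.395]]
orange [0.4065 0.1603] yaw 85.6 [[0.433, 0.214], [0.425, 0.106], [0.381, 0.106], [0.387, 0.215]]
base b,g,o [[0.51580952 0.09199733]] [[0.46070798 0.28716402]] [[0.40308437 0.10611447]]
cap [[0.51935546 0.22496311]] [[0.45847503 0.42559614]] [[0.41311664 0.24066539]]
```

```bash
cat >> h.py <<'E'
D=np.array([0,0,-1.])
def pick(p,zt,yt):
    """of the two equivalent grasps (half turn about z) the one with smaller joint travel"""
    q0=np.array(r.get_obs()["joint_pos"]);b=None
    for s in(1,-1):
        q=quat(zt,s*np.array(yt));j=r.solve_ik(p,q)
        if j is not None:
            c=np.abs(np.array(j)-q0).max()
            if b is None or c<b[0]: b=(c,q)
    return b and b[1]
def yv(deg): a=np.radians(deg);return np.array([-np.sin(a),np.cos(a),0])
SO=np.array([.4211,-.281]);SY=1.3
def st(x,y,z):
    a=np.radians(SY);return np.array([SO[0]+x*np.cos(a)-y*np.sin(a),SO[1]+x*np.sin(a)+y*np.cos(a),z])
E
python3 - <<'E'
from h import *
p=np.array([.437,-.029,.053]);q=pick(p,D,yv(8.5));print(q,r.get_obs()["t"])
up=np.array([0,0,.1])
r.reach(p+up,q);r.move_l(p,speed=.12)
r.move_gripper(0.0,60);o=r.get_obs();print(o["finger_gap"],o["finger_force"])
r.move_l(p+[0,0,.09],speed=.12);shot("top","grab.png",(200,250,720,560))
print(r.get_obs()["t"],r.get_obs()["finger_gap"])
E
```

```text
[0.         0.99725019 0.07410849 0.        ] 0.2
0.2669513308534365 61.69837474822998
scale 1.5384615384615385
4.8 0.2726050750129454
```

View pics/grab.png

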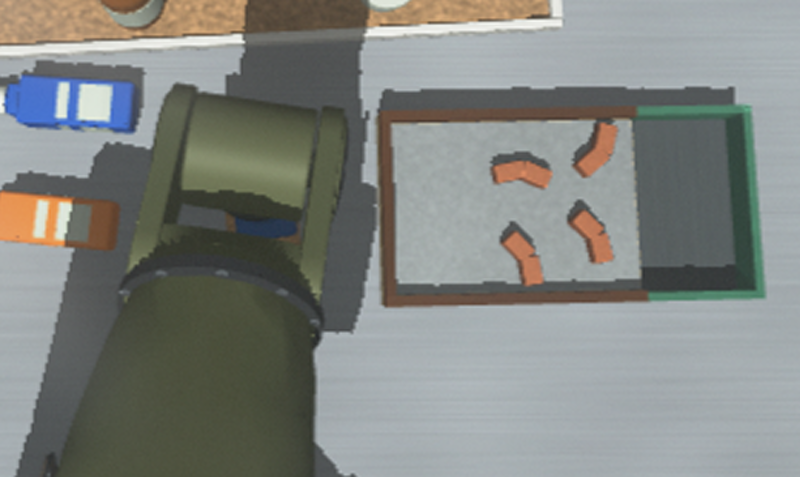

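```bash
cat >> h.py <<'E'
def sweep(x,y0=.085,y1=-.112,z=.0855):
    q=pick(st(x,y0,.15),D,yv(SY))
    r.reach(st(x,y0,.15),q);c=r.move_l(st(x,y0,z),q,speed=.1,threshold=8)
    m=0
    for y in np.linspace(y0,y1,8)[1:]:
        r.move_l(st(x,y,z),q,speed=.12);m=max(m,np.abs(r.get_obs()["ft_force"]).max())
    r.move_l(st(x,y1+.02,.15),q,speed=.2);print("sweep",x,"touch",c,"maxF",m,r.get_obs()["t"])
E
python3 - <<'E'
from h import *
sweep(.028);sweep(-.028)
r.reach(st(0,.12,.2),pick(st(0,.12,.2),D,yv(SY)))
shot("top","sw1.png",(430,290,710,460))
E
```

```text
sweep 0.028 touch False maxF 2.404079813580866 9.475
sweep -0.028 touch False maxF 2.2206921047759525 14.2083
scale 2.857142857142857
```

View pics/sw1.png

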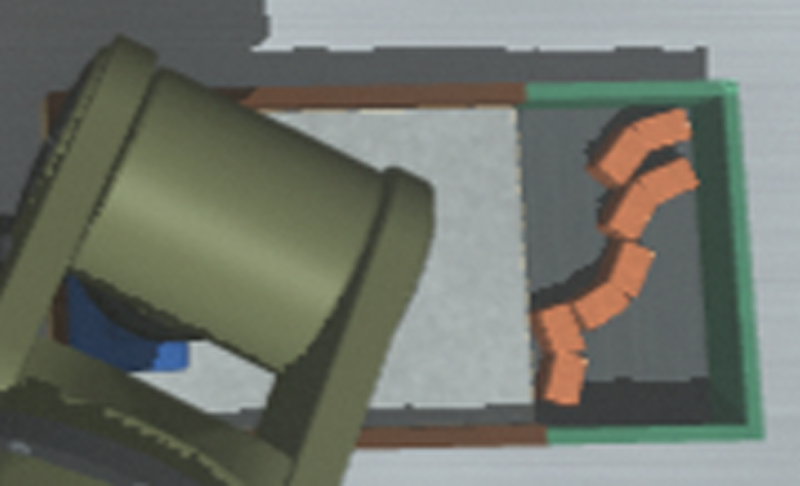

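All four shards are in the trough (crop x 535–700). Putting the brush back.

Run:
```python
from h import *
p=np.array([.4307,-.0275,.054]);q=pick(p,D,yv(5))
r.reach(p+[0,0,.1],q);r.move_l(p+[0,0,.012],q,speed=.12)
print(r.move_l(p-[0,0,.004],q,speed=.03,threshold=4),r.get_obs()["position"],r.get_obs()["ft_force"])
r.move_gripper(.6);r.move_l(p+[0,0,.15],speed=.15)
j=r.get_obs()["joint_pos"];r.move_j([j[0]+1.2,*j[1:]]) if 0 else r.reach([.3,-.25,.3],pick([.3,-.25,.3],D,yv(0)))
shot("top","back.png",(40,190,710,460));print(r.get_obs()["t"])
```

```text
True [ 0.43088022 -0.027167    0.05289573] [0.06346526 3.65357933 4.42484618]
scale 1.1940298507462686
19.7667
```

View pics/back.png

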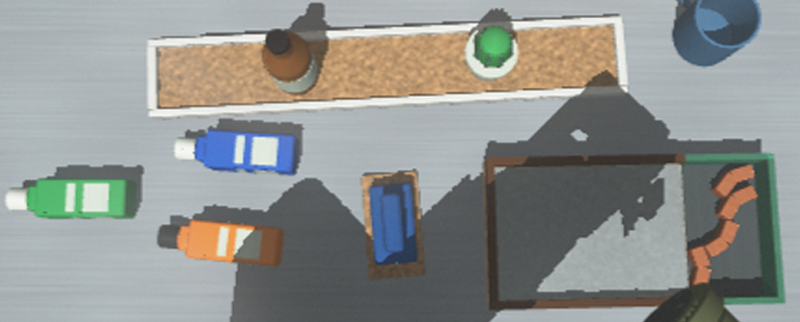

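```bash
cat >> h.py <<'E'
B=dict(blue=((.5155,.0900),87.8),green=((.4595,.290),90),orange=((.4035,.106),86.5))
G=.065;ZG=.030;T=np.radians(30)
def lane(y): return .629-np.tan(np.radians(3.3))*(y+.019)
def grasp(n,up=0):
    (bx,by),a=B[n];a=np.radians(a);ax=np.array([np.cos(a),np.sin(a),0])
    zt=-np.sin(T)*ax+np.cos(T)*D;p=np.array([bx,by,0])+G*ax;p[2]=ZG
    return p+.011*zt+[0,0,up],zt,np.array([-ax[1],ax[0],0])
def place(y,h,back=0,base=.008):
    """h heading rad; back = distance short of the slot; base = height of bottle base"""
    u=np.array([np.cos(h),np.sin(h),0]);zt=np.cos(T)*u+np.sin(T)*D
    p=np.array([lane(y),y,0])-(ZG-.023)*u-back*u;p[2]=base+G
    return p+.011*zt,zt,np.array([-u[1],u[0],0])
E
python3 - <<'E'
from h import *
for n in B:
  for s in(1,-1):
    p,z,y=grasp(n,.0);q=quat(z,s*y);j=r.solve_ik(p,q);print(n,s,None if j is None else np.round(j,2))
for y in(.195,-.023,-.242):
  for hd in(-40,-20,0,20,40):
   for s in(1,-1):
    o=[]
    for a in((0,.008),(0,.08),(.12,.08)):
        p,z,yy=place(y,np.radians(hd),*a);j=r.solve_ik(p,quat(z,s*yy));o.append(None if j is None else np.round(j,2).tolist())
    print(y,hd,s,[x is not None for x in o],o[0],o[2] and o[2][5])
E
```

```text
blue 1 [ 0.41  0.7   1.58 -0.51  1.16 -2.41]
blue -1 [ 0.41  0.7   1.58 -0.51  1.16  0.73]
green 1 [ 0.74  0.81  1.36 -0.39  1.36 -2.24]
green -1 [ 0.74  0.81  1.36 -0.39  1.36  0.9 ]
orange 1 [ 0.53  0.56  1.83 -0.48  1.11 -2.26]
orange -1 [ 0.53  0.56  1.83 -0.48  1.11  0.88]
0.195 -40 1 [False, False, False] None None
0.195 -40 -1 [False, False, False] None None
0.195 -20 1 [False, False, False] None None
0.195 -20 -1 [False, False, False] None None
0.195 0 1 [True, True, True] [0.36, 0.58, 1.95, 3.82, 0.51, 1.14] 0.94
0.195 0 -1 [True, True, True] [0.36, 0.58, 1.95, 3.82, 0.51, -2.0] -2.2
0.195 20 1 [True, True, True] [0.2, 0.56, 1.98, 2.86, 0.47, 1.75] 1.87
0.195 20 -1 [True, True, True] [0.2, 0.56, 1.98, 2.86, 0.47, -1.39] -1.27
0.195 40 1 [True, True, True] [0.06, 0.59, 1.93, 2.06, 0.62, 2.21] 2.37
0.195 40 -1 [True, True, True] [0.06, 0.59, 1.93, 2.06, 0.62, -0.93] -0.77
-0.023 -40 1 [False, False, False] None None
-0.023 -40 -1 [False, False, False] None None
-0.023 -20 1 [True, True, True] [0.02, 0.56, 1.99, 3.82, 0.53, 1.16] 0.95
-0.023 -20 -1 [True, True, True] [0.02, 0.5
[... 543 characters left out ...]
 0.48, 1.02] None
-0.242 -40 -1 [True, False, False] [-0.3, 0.64, 1.83, 3.96, 0.48, -2.12] None
-0.242 -20 1 [True, True, True] [-0.44, 0.62, 1.88, 2.94, 0.41, 1.71] 1.78
-0.242 -20 -1 [True, True, True] [-0.44, 0.62, 1.88, 2.94, 0.41, -1.43] -1.36
-0.242 0 1 [True, True, True] [-0.58, 0.64, 1.83, 2.07, 0.57, 2.26] 2.39
-0.242 0 -1 [True, True, True] [-0.58, 0.64, 1.83, 2.07, 0.57, -0.89] -0.75
-0.242 20 1 [True, False, True] [-0.67, 0.71, 1.69, 1.57, 0.83, 2.46] 2.52
-0.242 20 -1 [True, True, True] [-0.67, 0.71, 1.69, 1.57, 0.83, -0.68] -0.62
-0.242 40 1 [True, False, False] [-0.71, 0.81, 1.5, 1.25, 1.12, 2.53] None
-0.242 40 -1 [True, True, True] [-0.71, 0.81, 1.5, 1.25, 1.12, -0.61] -0.58
```

```bash
cat >> h.py <<'E'
def bottle(n,y,hd):
    h=np.radians(hd)
    p,z,yy=grasp(n);q=quat(z,-yy);up=np.array([0,0,.25])
    P=lambda back,base:place(y,h,back,base)[0]
    _,z2,y2=place(y,h);q2=quat(z2,-y2)
    for a,b in((p+up,q),(p,q),(P(.12,.20),q2),(P(.12,.08),q2),(P(0,.08),q2),(P(0,.008),q2)):
        assert r.solve_ik(a,b) is not None,a
    r.move_gripper(.7,40)
    r.reach(p+up,q);r.move_l(p+[0,0,.06],q,speed=.25);print("touch",r.move_l(p,q,speed=.06,threshold=6))
    r.move_gripper(0,40);print(n,"gap",r.get_obs()["finger_gap"])
    r.move_l(p+up,q,speed=.2);r.reach(P(.12,.20),q2)
    r.move_l(P(.12,.08),q2,speed=.15);print("gap",r.get_obs()["finger_gap"])
    r.move_l(P(0,.08),q2,speed=.12);r.move_l(P(0,.018),q2,speed=.08)
    print("floor",r.move_l(P(0,.003),q2,speed=.02,threshold=4),r.get_obs()["position"]-P(0,.008))
    r.move_gripper(.72);r.move_l(P(.10,.03)+[0,0,.04],q2,speed=.1)
    r.move_l(P(.12,.20),q2,speed=.2);print("t",r.get_obs()["t"])
E
python3 - <<'E'
from h import *
bottle("blue",.205,20)
shot("side","b1.png")
E
```

```text
touch False
blue gap 0.5333663398949634
gap 0.5317294671968438
floor True [ 2.55506594e-05  1.19537005e-04 -2.68057033e-03]
t 35.8083
```

View pics/b1.png

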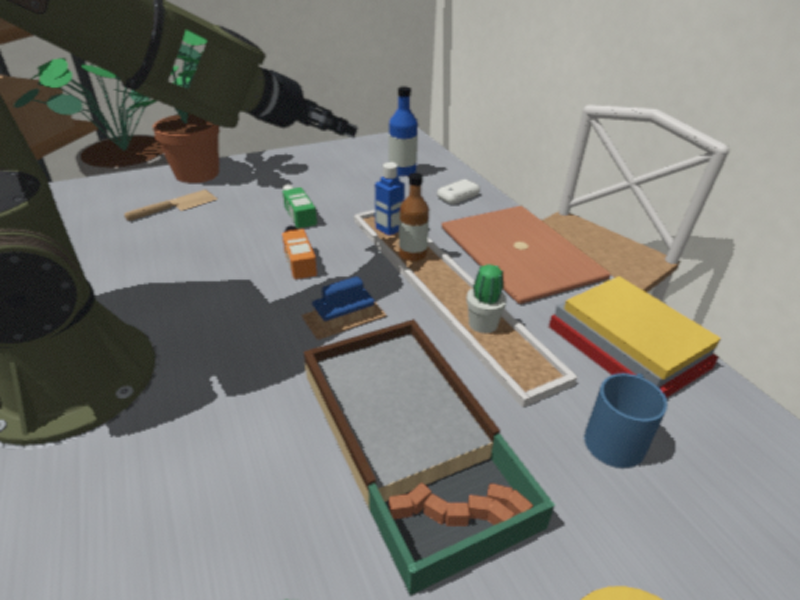

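Blue stands upright left of the tonic. Next the other two.

Run:
```python
from h import *
bottle("orange",-.023,20)
bottle("green",-.242,20)
p=[.3,.3,.35];r.reach(p,pick(p,D,yv(0)))
shot("side","b3s.png");shot("top","b3t.png",(140,180,710,460));print(r.get_obs()["t"])
```

```text
touch False
orange gap 0.5369580150313304
gap 0.5368416112055562
floor True [-5.16872805e-05 -8.51436191e-06 -3.07868234e-03]
t 49.2917
touch False
green gap 0.5347096750160886
gap 0.5336913225477583
floor True [ 9.70569389e-06 -4.24192458e-05 -2.17186118e-03]
t 63.1667
scale 1.4035087719298245
65.525
```

View pics/b3s.png

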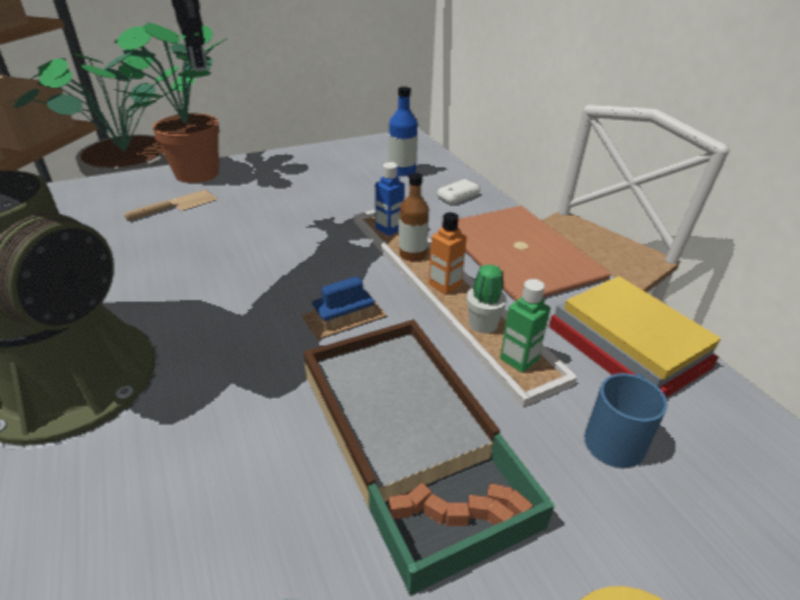

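View pics/b3t.png

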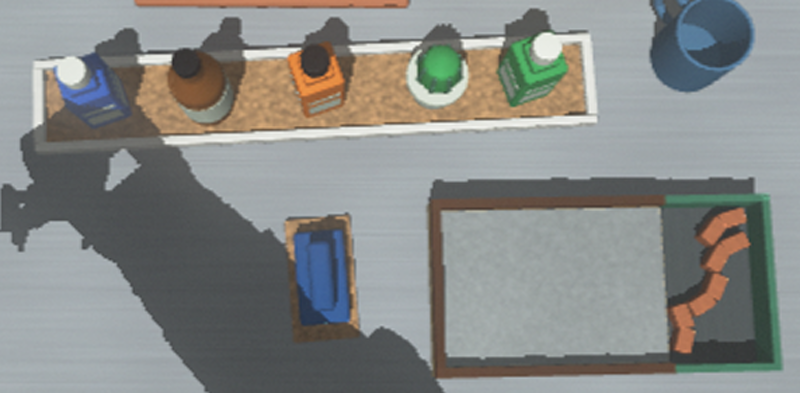

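All three bottles stand upright and the brush sits centred and aligned on its pad (both centred near crop pixel 322,277). All four shards are in the trough, and the tonic and cactus are undisturbed.

```bash
python3 -c "
from workcell import r
print(r.finish_job())"
```

```text
the job is handed in; nothing more can be done
None
```

I handed the job in at about 65 s of robot time. In the last pictures all four fragments were in the trough, the brush was lined up on its pad, all three bottles stood upright in the lane, and the tonic and cactus were still in place. The interface returned no verdict.

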